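# Close the router rack

### The job

On the sideboard the white router stands on edge in a rack. Put a fingertip against the outer orange paddle of the rack's sliding stop and push the stop along its rail towards the router until you feel it click into its notch (white line on the stop level with the green line on the rack), without running it on past the notch. Do not pick anything up, leave the router and everything else where they stand, and finish with the hand clear.

Things in the scene. Friction and masses are not known exactly. Their poses are not given: they have to be found in the camera images.
- stop_push (a point): Centre of the outer face of the orange push paddle of the sliding stop, 60 mm above the sideboard. The paddle is upright, 60 mm wide across the rail, 6 mm thick, from 23 to 76 mm above the sideboard. Push along this point's +y axis: the rail direction, level, towards the router; z is up. The stop weighs 0.2 to 0.45 kg and slides with about 1 N.
- stop_mark (a point): Centre of the 8 mm sprung steel ball on the robot-side flank of the stop, 30 mm above the sideboard, level along the rail with the white line across the stop's black top (43 mm high). It lies 45 mm ahead (+y) of the paddle's outer face and 30 mm to the -x side of the rail's centre line; axes as stop_push. A second orange plate, 100 mm wide, 105 mm high, faces the router 45 mm ahead (+y) of it.
- notch (a point): The notch, 30 mm above the sideboard beside the green line on the rack's grey bar; +y is the push direction. The stop is home when stop_mark meets this point along y. From 13 mm before it a steel ridge raises the push to 4 to 6 N; 6 mm before it the push has died away, then the stop springs home the last 5 mm by itself and stays centred. Going on out of the notch takes about 9 N at first, fading over 11 mm.
- stop (a joint): Travel of the stop along the rail in m, 0 at the end far from the router, growing towards the router (0.22 at most). The notch's value differs from run to run: present value plus the y distance from stop_mark to notch.
- rack: Black base of the rack, 120 x 430 x 12 mm, fixed, with a 20 mm wide rail along its y axis, rail top 22 mm above the sideboard. Origin on the sideboard under the rail, 205 mm from the end far from the router; an end block 26 mm high stands at that end, 190 to 200 mm from the origin on the -y side. The space before the paddle is otherwise free.
- router: White router, a slab 130 x 42 x 145 mm standing on edge in the bay (two black antennas at its back, top 254 mm above the sideboard). Loose; origin at the centre of its underside, 24 mm above the sideboard; thin along y. With the stop in the notch there is a gap of 15 mm between the stop's plate and the router.
- bowls: Stack of three nested steel bowls, 144 mm across, 70 mm high, loose; origin at the centre of the underside.
- coin_bank: Red plastic coin bank with yellow screw base, 82 mm across, 106 mm high, loose; origin at the centre of the underside; stands beyond the rack.
- candy_dish: Glass candy dish with lid, 128 mm across, 108 mm high, loose; origin at the centre of the underside.
- hair_clip: Purple hair clip, 75 x 32 x 24 mm, loose, lying on the robot's side of the rack; origin at the centre of the underside.
- remote: Black remote control, 160 x 44 x 18 mm, loose; origin at the centre of the underside.
- mug: Blue mug, 82 mm across, 95 mm high, loose; origin at the centre of the underside.
There are look-alikes about, which are no part of the job. Of the things like the router, leave any that is blue or turquoise; of the rest the larger one is meant.

How it is judged (in metres and radians):
On the way, in this order (a step that is already met when the one before it is completed fails the run):
1. the stop is pushed by the fingers along the rail to the notch (y of stop_mark in the frame of notch above -0.012 m and contact force between the fingers and stop above 0.5 N).
2. the stop has dropped into the notch and rests there (y of stop_mark in the frame of notch between -0.003 and 0.003 m), for 0.2 s.
At the end, for the whole second after the job is handed in: The stop rests in the notch (stop_mark within 3 mm of notch along the rail), the router stands upright within 10 mm of where it was, and the other objects are within 20 mm of where they were (all of step 2 and velocity of joint stop between -0.005 and 0.005 m/s and angle between router's own z axis and vertical below 0.1 rad and distance of router from where it was at the start of the episode below 0.01 m and distance of each of bowls, coin_bank, candy_dish, hair_clip, remote, mug from where it was at the start of the episode below 0.02 m); the robot touches nothing.
It fails at once if the stop is run on past the notch (more than 10 mm beyond it) (y of stop_mark in the frame of notch above 0.01 m).
It fails at once if the router is shoved, lifted or tipped (moved more than 10 mm or leaning more than 0.1 rad) (distance of router from where it was at the start of the episode above 0.01 m or angle between router's own z axis and vertical above 0.1 rad).
It fails at once if another object is moved more than 20 mm or picked up (distance of any of bowls, coin_bank, candy_dish, hair_clip, remote, mug from where it was at the start of the episode above 0.02 m).
It also fails if it takes over 58 s, if anything falls off the work surface, if the arm or the gripper's body presses on something with over 40 N, if the wrist force passes 120 N, or if a joint passes its speed limit or range.

### The arm

A 6-joint arm with a two-finger parallel gripper is mounted at the origin on the work surface. World frame = base frame: x ahead of the robot, y to its left, z up, the work surface at z = 0. Lengths are in mm, angles in rad, forces in N, time in s.
With the tool pointing down it reaches from about 275 to 725 mm from the base axis. Payload 5.6 kg.
Tool frame: the origin (TCP) lies on the centre line of the jaws, within the pads' length; the fingertips stand 8 mm ahead of it and the grasp point (between the pads) lies 11 mm behind it (nose_length is the distance from the TCP to the fingertips, in mm); x points along the fingers, z is the direction in which the jaws open and shut, and the axes are right-handed (so a half turn about x gives the same grasp; the last joint's range is limited). The gripper opens to 85 mm and grips with 20 to 120 N. Pads are 22 mm wide; open, the fingers measure 114 mm over their backs; the gripper's body (76 mm by 85 mm) begins 54 mm behind the grasp point. The pads swing forward as they close: fully open they stand 13 mm farther back than shut.
Start: joints at [-0.945, 0.255, 0.108, 0, -1.424, -0.285], TCP at [183.852, -518.355, 239.283] pointing down, gripper open.
Joint ranges: [-2.95, 2.95], [-1.21, 1.97], [-1.09, 1.5], [-2.87, 1.71], [-2.94, -0.07], [-3.05, 3.05]. Speed limits (rad/s): [2.57, 2.57, 3.14, 3.14, 3.14, 3.14].

### API

Orientations are given as a unit quaternion [w, x, y, z].
In Python, from bench import * gives the robot as it stands. The module is installed in compiled form; this text tells all that it offers.
- The arm moves only by the tool jog_arm, never from a script. Its argument "commands" is a list of rows, each an object with "slide": the shift along the tool's x, y, z in cm, a list of three; "angular": the turn, a rotation vector about the tool's x, y, z in degrees, a list of three; "fingers": the gripper command: -1 is fully open, 1 is shut, values between are in proportion. In form: [{"slide": [tx, ty, tz], "angular": [ax, ay, az], "fingers": fingers}, ...]. A call has 1 to 12 rows; each row shifts and turns the pose as measured when the row begins, along the tool's axes as they then stand; what a row does not reach is not made up. A row lasts 1/12 s, in which the tool goes at most 41.7 mm and 7.16 degrees, less where a joint would pass 70% of its speed; a pose out of reach is approached as far as the arm can. A call with a gripper value outside its range is refused whole. The fingers move at their own pace and stop on an object; "grip_force" is the grip in N (left out, the last holds). Time passes only in rows, so rows that do not move let the fingers close. It gives the time, the measured TCP pose, the force and the opening at its end, in the units of the state.
- get_state(): the state, without advancing time (a new reading comes with each control period).
- snapshot(name): name is "scene" or "top" or "wrist"; returns the picture (400x640x3 uint8, red, green, blue); there is no depth.
- get_calibration(name): a dict with "intrinsics" (3x3 intrinsics, pixels), "xyz" and "attitude" of the camera in the world; the wrist camera has in their place "T_tool_cam" (4x4, takes a point from camera to tool coordinates, whose origin is the TCP and whose axes are the tool frame's). Camera axes: x right, y up, looking along -z (the intrinsics and any distortion apply to the point x, -y, -z); pixel columns grow to the right and rows downward; lengths in mm; the calibration is good to about 2 mm. A picture is of the moment at which its call begins: read the wrist's pose just before it. get_calibration takes no time and is no camera call.
- finish_job(): hands the job in, once; it reports no verdict.
Trained networks look in the newest picture that a camera, given by its name, has taken for a name from the list of things; names that differ only in an ending like _2 or _b are one class to them, and where a whole thing is asked for, a point or a joint stands for the part that bears it (a point fixed in the world has none). Each returns a list of dicts, best first, with "p" (0 to 1); they miss things now and then, are a little off and sometimes report something else, mostly with a low value. They report only what shows in the picture. A call takes as long as a camera call. They do not tell look-alikes from the thing itself.
- spot_in(camera, thing): "box" ([centre column, centre row, width, height] in pixels, round what is visible of it).
- silhouettes(camera, thing): "region" (400x640 bool, what is visible of it) and "box" ([centre column, centre row, width, height] in pixels, round what is visible of it).
- place_of(camera, thing): "position" ([column, row] in pixels: a listed point, or the origin of a listed thing).
The state is a dict: "time": time; "joint_pos": joint angles; "qvel": joint speeds; "effort": joint torques, N m; "position": TCP position; "eef_rot": TCP orientation; "contact_force": force on the tool from outside, world axes, zero at the start; "ft_torque": the same for the moment, N m; "opening": finger opening in mm.
Only numpy, scipy, OpenCV 4.12 (cv2) and the standard library are available. Lean on these libraries where they do the work, as an engineer would, in place of code of your own. Each camera call takes 0.05 s, during which the arm holds its last target. There are 200 camera calls.

## Working session

There is one attempt and no reset: what is moved stays moved. The work goes in short steps, Python scripts to look and compute and a tool call to move; the robot and the scene stay as the last step left them, time stands still between calls to the robot, and variables do not carry over. Pictures are saved under pics/ and viewed, about 8 in all and at most 12, crops included, and the job is handed in when it is done.

Besides the shell and the picture viewer there is one more tool, called after "Emit:" by a JSON object that holds its "name" and its "arguments". jog_arm: Moves the arm, as the interface text tells. Its arguments: {"type":"object","properties":{"commands":{"type":"array","items":{"type":"object","properties":{"slide":{"type":"array","items":{"type":"number"}},"angular":{"type":"array","items":{"type":"number"}},"fingers":{"type":"number"}}}},"grip_force":{"type":"number"}},"required":["commands"]}

```bash
mkdir -p pics; cat > h.py <<'E'
from bench import *
import numpy as np, cv2, json
from scipy.spatial.transform import Rotation as R
def cam(name):
    c=get_calibration(name); K=np.array(c["intrinsics"])
    return c,K
def save(name,fn):
    im=snapshot(name); cv2.imwrite("pics/"+fn,im[:,:,::-1]); return im
def pose():
    s=get_state(); q=s["eef_rot"]
    T=np.eye(4);T[:3,:3]=R.from_quat([q[1],q[2],q[3],q[0]]).as_matrix();T[:3,3]=s["position"];return T
def camT(name,T=None):
    c,K=cam(name)
    if name=="wrist": return T@np.array(c["T_tool_cam"]),K
    M=np.eye(4);a=np.array(c["attitude"],float)
    M[:3,:3]=a if a.shape==(3,3) else R.from_quat([a[1],a[2],a[3],a[0]]).as_matrix()
    M[:3,3]=c["xyz"];return M,K
def ray(name,px,z,T=None):
    M,K=camT(name,T); d=np.linalg.inv(K)@[px[0],px[1],1]; d=M[:3,:3]@[d[0],-d[1],-d[2]]
    o=M[:3,3]; return o+d*(z-o[2])/d[2]
def proj(name,p,T=None):
    M,K=camT(name,T); v=M[:3,:3].T@(np.array(p)-M[:3,3]); v=K@[v[0],-v[1],-v[2]]; return v[:2]/v[2]
E
python3 - <<'E'
from h import *
print(get_state())
for n in("scene","top","wrist"):
    print(n,get_calibration(n))
for n in("scene","top"):
    save(n,n+"0.png")
    for t,z in(("stop_push",60),("stop_mark",30),("notch",30),("rack",0),("router",24),("hair_clip",0)):
        for d in place_of(n,t)[:3]: print(n,t,round(d["p"],2),np.round(d["position"],1),np.round(ray(n,d["position"],z),1))
E
```

```text
{'time': 0.0, 'joint_pos': array([-9.45375280e-01,  2.55769414e-01,  1.07035633e-01, -4.68840040e-04,
       -1.42388507e+00, -2.84586095e-01]), 'qvel': array([-2.56968426e-03, -6.57924724e-04,  3.67820525e-05,  6.14264288e-04,
        4.90037332e-04, -1.88357736e-03]), 'effort': array([-5.79810376e-05, -3.86628771e+01,  2.37942177e+01,  5.36511675e+00,
       -5.94104538e-03,  5.71236072e-07]), 'position': array([ 183.74854823, -517.90867934,  238.39715387]), 'eef_rot': array([ 0.40834401, -0.57698326,  0.40761577,  0.5780959 ]), 'contact_force': array([-0.41530368, -1.01152974,  0.10753085]), 'ft_torque': array([0.0262587 , 0.00608725, 0.02319454]), 'opening': 85.56903426217401}
scene {'intrinsics': array([[384.40741403,   0.        , 319.62674407],
       [  0.        , 384.40741403, 199.87163001],
       [  0.        ,   0.        ,   1.        ]]), 'xyz': array([1292.84941766, -367.98245052,  897.16580031]), 'attitude': array([0.80010201, 0.31274977, 0.19705414, 0.47243415])}
top {'intrinsics': array([[408.92525874,   0.        , 315.85937621],
       [  0.        , 408.92525874
[... 923 characters left out ...]
1. ] [562.3  51.6  -0. ]
scene router 0.86 [404.8 238.3] [810.1 148.8  24. ]
scene router 0.83 [367.1 187.9] [587.5 167.4  24. ]
scene router 0.74 [348.3 146.6] [378.3 224.4  24. ]
scene hair_clip 0.67 [340.9 178.7] [487.5 129.6   0. ]
top stop_push 0.69 [354.1 213. ] [ 549.4 -102.8   60. ]
top stop_push 0.18 [259.5 203.7] [585.  155.7  60. ]
top stop_mark 0.73 [334.2 227.4] [517.  -48.1  30. ]
top rack 0.9 [303.8 214.5] [563.5  36.1   0. ]
top router 0.86 [255.8 202.7] [597.4 170.9  24. ]
top router 0.86 [263.  144.8] [772.9 149.7  24. ]
top router 0.85 [232.6 296.2] [340.8 233.1  24. ]
top hair_clip 0.68 [190.2 179.3] [681.7 367.3   0. ]
top hair_clip 0.66 [277.3 247.6] [470.6 113.6   0. ]
```

View pics/top0.png

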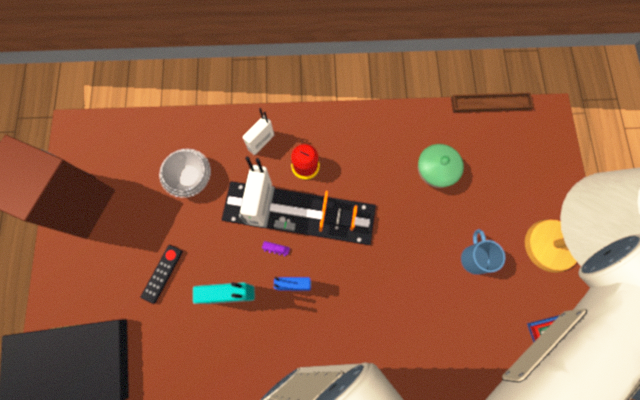

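View pics/scene0.png

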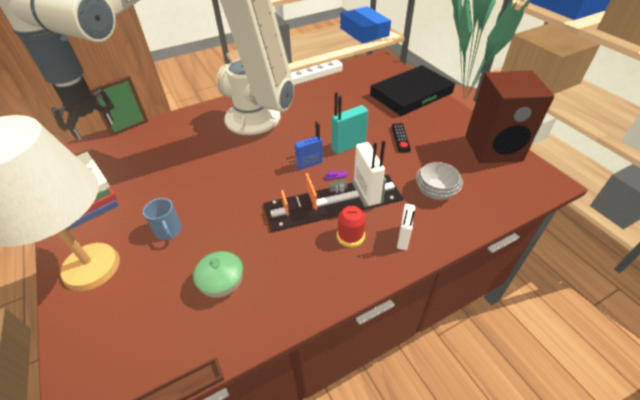

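The top view shows the rack from (225,190) to (375,240), with the paddle at (354,217), the second plate at (324,210) and the white router at about (257,195). The notch block is near (285,224) and the clip at (277,248). The scene view shows the same layout, with the smaller white router and the coin bank beyond the rack. Next I work out the turn and the move to a wrist view above the stop.

```bash
cat >> h.py <<'E'
def goal(p,yaw,out=True):
    """tool x down, tool z along push (yaw deg from world +y clockwise), tool y = z cross x"""
    a=np.radians(yaw); z=np.array([np.sin(a),np.cos(a),0]); x=np.array([0,0,-1.]); y=np.cross(z,x)
    G=np.eye(4); G[:3,:3]=np.c_[x,y,z]; G[:3,3]=p; T=pose(); D=np.linalg.inv(T)@G
    print("tcp",T[:3,3].round(1),"slide cm",(D[:3,3]/10).round(2),"rot deg",np.degrees(R.from_matrix(D[:3,:3]).as_rotvec()).round(1)); return D
E
python3 - <<'E'
from h import *
print(pose().round(3))
goal([535,-20,240],9)
for px in((555,245),(608,215),(483,255)): print(ray("top",px,0).round())
E
```

```text
[[ 0.00000e+00 -9.42000e-01 -3.34000e-01  1.83842e+02]
 [-0.00000e+00 -3.34000e-01  9.42000e-01 -5.18358e+02]
 [-1.00000e+00 -0.00000e+00 -0.00000e+00  2.39303e+02]
 [ 0.00000e+00  0.00000e+00  0.00000e+00  1.00000e+00]]
tcp [ 183.8 -518.4  239.3] slide cm [ -0.07 -49.75  35.23] rot deg [28.5 -0.   0. ]
[ 449. -672.    0.]
[ 530. -841.    0.]
[ 429. -464.    0.]
```

Emit:
{"name": "jog_arm", "arguments": {"commands": [{"slide": [0, -3.3, 2.4], "angular": [0, 0, 0], "fingers": 1}, {"slide": [0, -3.3, 2.4], "angular": [0, 0, 0], "fingers": 1}, {"slide": [0, -3.3, 2.4], "angular": [0, 0, 0], "fingers": 1}, {"slide": [0, -3.3, 2.4], "angular": [0, 0, 0], "fingers": 1}, {"slide": [0, -3.3, 2.4], "angular": [0, 0, 0], "fingers": 1}, {"slide": [0, -3.3, 2.4], "angular": [0, 0, 0], "fingers": 1}, {"slide": [0, -3.3, 2.4], "angular": [0, 0, 0], "fingers": 1}, {"slide": [0, -3.3, 2.4], "angular": [0, 0, 0], "fingers": 1}, {"slide": [0, -3.3, 2.4], "angular": [0, 0, 0], "fingers": 1}, {"slide": [0, -3.3, 2.4], "angular": [0, 0, 0], "fingers": 1}, {"slide": [0, -3.3, 2.4], "angular": [0, 0, 0], "fingers": 1}, {"slide": [0, 0, 0], "angular": [0, 0, 0], "fingers": 1}]}}

```text
time: 1.7
position: [443.7, -139.3, 238.6]
eef_rot: [-0.411, 0.577, -0.41, -0.575]
contact_force: [-0.7, -0.5, -0.3]
opening: -0.6
```

Emit:
{"name": "jog_arm", "arguments": {"commands": [{"slide": [0, 0, 0], "angular": [7, 0, 0], "fingers": 1}, {"slide": [0, 0, 0], "angular": [7, 0, 0], "fingers": 1}, {"slide": [0, 0, 0], "angular": [7, 0, 0], "fingers": 1}, {"slide": [0, 0, 0], "angular": [7, 0, 0], "fingers": 1}, {"slide": [0, 0, 0], "angular": [0, 0, 0], "fingers": 1}, {"slide": [0, 0, 0], "angular": [0, 0, 0], "fingers": 1}]}}

```text
time: 2.2
position: [445.6, -135.3, 238.7]
eef_rot: [0.54, -0.458, 0.538, 0.457]
contact_force: [-0.5, -0.6, -0.2]
opening: 0.0
```

```bash
python3 - <<'E'
from h import *
goal([540,-40,240],9)
T=pose(); save("wrist","w1.png")
for t,z in(("stop_push",60),("stop_mark",30),("notch",30),("rack",0),("router",24),("hair_clip",0)):
    for d in place_of("wrist",t)[:3]: print(t,round(d["p"],2),np.round(d["position"],1),np.round(ray("wrist",d["position"],z,T),1))
E
```

```text
tcp [ 445.6 -135.3  238.7] slide cm [-0.09 -7.76 10.94] rot deg [-0.4  0.1  0.2]
stop_push 0.66 [359.2 260.1] [ 541.1 -105.6   60. ]
stop_mark 0.69 [401.2 218.6] [515.9 -53.6  30. ]
notch 0.89 [533.4 226. ] [547.9  86.2  30. ]
notch 0.52 [ 45.9 183.2] [ 416.4 -411.8   30. ]
rack 0.66 [479.5 234.4] [564.6  42.1   0. ]
router 0.89 [566.2 368.2] [760.7 139.7  24. ]
router 0.86 [594.2 253.3] [596.5 158.9  24. ]
router 0.85 [505.4  48.1] [364.1  56.8  24. ]
hair_clip 0.81 [548.8 147.8] [472.8 117.1   0. ]
```

View pics/w1.png

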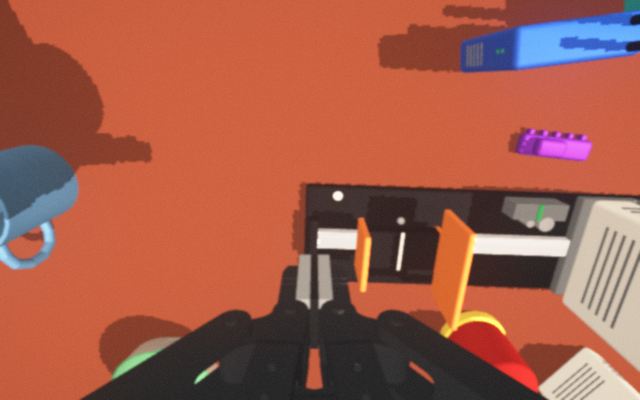

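Wrist view: paddle at (362,255), ball at (401,220), white line at (401,250), green line at (540,212), clip at (553,147), fingertips at (315,260). I'll get the rail direction and the distance to the notch from these.

```bash
python3 - <<'E'
from h import *
T=pose(); im=cv2.imread("pics/w1.png")
a=ray("wrist",(309,186),12,T);b=ray("wrist",(570,193),12,T)
print("edge",a.round(1),b.round(1),"yaw",np.degrees(np.arctan2(*(b-a)[:2])))
hsv=cv2.cvtColor(im,cv2.COLOR_BGR2HSV)
g=cv2.inRange(hsv,(45,80,60),(80,255,255)); g[:180]=0; g[240:]=0; g[:,:450]=0
ys,xs=np.nonzero(g); print("green",len(xs),xs.mean(),ys.mean(),xs.min(),xs.max(),ys.min(),ys.max())
w=im[235:268,392:410].min(2); ys,xs=np.nonzero(w>150); print("white",xs.mean()+392,ys.mean()+235)
gp=[]
a=np.radians(9.5);u=np.array([np.sin(a),np.cos(a),0])
for n,px,z in(("ball",(401,220.5),30),("white",(400.7,251),43),("green30",(540,213),30),("green38",(540,213),38),("paddle top l",(358,220),76),("paddle top r",(363,290),76),("plate top l",(446,211),105)):
    p=ray("wrist",px,z,T); print(n,p.round(1),"along",(p@u).round(1),"across",(p@[u[1],-u[0],0]).round(1))
for t in("scene","top"):
  snapshot(t)
  for k,z in(("stop_mark",30),("notch",30)):
    for d in place_of(t,k)[:1]:
      p=ray(t,d["position"],z);print(t,k,round(d["p"],2),p.round(1),(p@u).round(1))
E
python3 -c "
import cv2
im=cv2.imread('pics/w1.png')[170:310,290:630]
cv2.imwrite('pics/w1c.png',cv2.resize(im,None,fx=2.3,fy=2.3,interpolation=2))"
```

```text
edge [ 469.1 -146.    12. ] [524.6 134.8  12. ] yaw 11.18272785399106
green 77 539.6753246753246 212.16883116883116 536 543 204 220
white 400.28682170542635 251.12403100775194
ball [518.2 -54.3  30. ] along 32.0 across 520.0
white [547.3 -60.1  43. ] along 31.0 across 549.7
green30 [534.2  92.1  30. ] along 179.0 across 511.6
green38 [530.1  87.1  38. ] along 173.4 across 508.5
paddle top l [ 490.2 -102.7   76. ] along -20.4 across 500.4
paddle top r [ 566.  -107.2   76. ] along -12.3 across 575.9
plate top l [481.8 -31.7 105. ] along 48.3 across 480.4
scene stop_mark 0.8 [514.3 -47.6  30. ] 38.0
scene notch 0.68 [541.1  82.7  30. ] 170.9
top notch 0.5 [698.  29.  30.] 143.8
```

View pics/w1c.png

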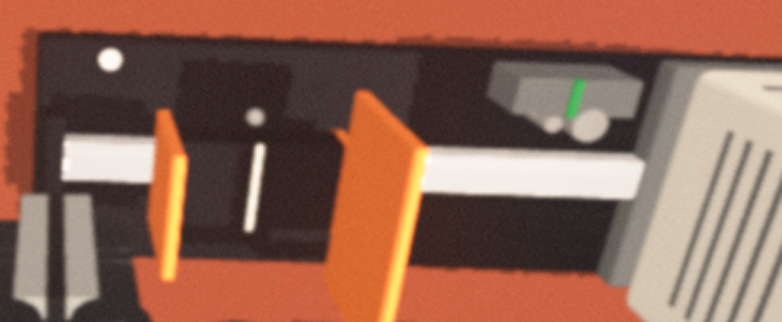

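```bash
python3 - <<'E'
from h import *
goal([532.4,-138.6,62],11)
E
```

```text
tcp [ 445.6 -135.3  238.6] slide cm [17.69 -8.55  1.1 ] rot deg [1.4 0.1 0.2]
```

Emit:
{"name": "jog_arm", "arguments": {"commands": [{"slide": [0, -3, 0.2], "angular": [1.4, 0, 0], "fingers": 1}, {"slide": [0, -3, 0.2], "angular": [0, 0, 0], "fingers": 1}, {"slide": [0, -2.3, 0.2], "angular": [0, 0, 0], "fingers": 1}, {"slide": [3, 0, 0], "angular": [0, 0, 0], "fingers": 1}, {"slide": [3, 0, 0], "angular": [0, 0, 0], "fingers": 1}, {"slide": [3, 0, 0], "angular": [0, 0, 0], "fingers": 1}, {"slide": [0, 0, 0], "angular": [0, 0, 0], "fingers": 1}, {"slide": [0, 0, 0], "angular": [0, 0, 0], "fingers": 1}]}}

```text
time: 3.52
position: [534.3, -145.7, 148.0]
eef_rot: [0.548, -0.452, 0.543, 0.448]
contact_force: [0.0, 0.3, 0.5]
opening: 0.0
```

```bash
python3 - <<'E'
from h import *
goal([532.4,-138.6,62],11)
E
```

```text
tcp [ 534.3 -145.7  148. ] slide cm [8.6  0.4  0.65] rot deg [0.  0.  0.5]
```

Emit:
{"name": "jog_arm", "arguments": {"commands": [{"slide": [2.5, 0.3, 0.2], "angular": [0, 0, 0.5], "fingers": 1}, {"slide": [2.5, 0, 0.2], "angular": [0, 0, 0], "fingers": 1}, {"slide": [2, 0, 0], "angular": [0, 0, 0], "fingers": 1}, {"slide": [1.5, 0, 0], "angular": [0, 0, 0], "fingers": 1}, {"slide": [0, 0, 0], "angular": [0, 0, 0], "fingers": 1}, {"slide": [0, 0, 0], "angular": [0, 0, 0], "fingers": 1}]}}

```text
time: 4.02
position: [540.0, -142.5, 72.9]
eef_rot: [0.549, -0.456, 0.541, 0.446]
contact_force: [0.1, 0.0, -0.3]
opening: 0.1
```

```bash
python3 - <<'E'
from h import *
T=pose();goal([532.4,-138.6,62],11); save("wrist","w2.png")
for t,z in(("stop_push",60),("stop_mark",30),("notch",30)):
    for d in place_of("wrist",t)[:2]: print(t,round(d["p"],2),np.round(d["position"],1),np.round(ray("wrist",d["position"],z,T),1))
E
```

```text
tcp [ 540.  -142.5   72.9] slide cm [1.08 0.84 0.24] rot deg [ 0.2 -0.   1. ]
stop_push 0.76 [397.3 246. ] [ 537.5 -103.2   60. ]
stop_mark 0.84 [474.4 170.1] [517.5 -53.7  30. ]
```

View pics/w2.png

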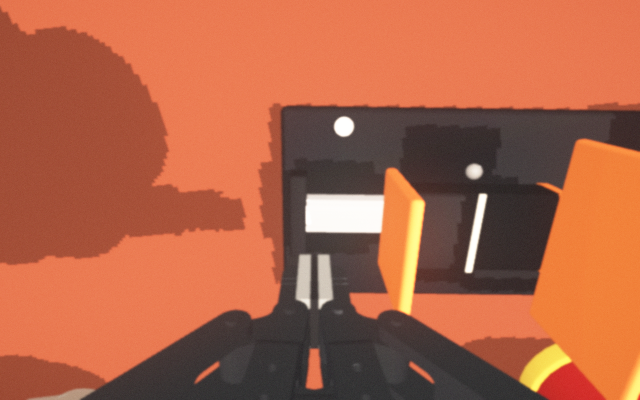

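Fingertips at (315,265), paddle face at about (392,235), rack edge level in the picture, so the yaw is right. The tool is about 8 mm off the rail centre and 11 mm high, so I correct that and creep forward.

Emit:
{"name": "jog_arm", "arguments": {"commands": [{"slide": [0.6, 0.5, 0], "angular": [0, 0, 1], "fingers": 1}, {"slide": [0.6, 0.4, 0], "angular": [0, 0, 0], "fingers": 1}, {"slide": [0, 0, 0.6], "angular": [0, 0, 0], "fingers": 1}, {"slide": [0, 0, 0.6], "angular": [0, 0, 0], "fingers": 1}, {"slide": [0, 0, 0.4], "angular": [0, 0, 0], "fingers": 1}, {"slide": [0, 0, 0], "angular": [0, 0, 0], "fingers": 1}]}}

```text
time: 4.72
position: [534.7, -123.4, 62.1]
eef_rot: [0.546, -0.451, 0.544, 0.45]
contact_force: [0.0, -0.2, 0.6]
opening: -0.1
```

Emit:
{"name": "jog_arm", "arguments": {"commands": [{"slide": [0, 0, 0.3], "angular": [0, 0, 0], "fingers": 1}, {"slide": [0, 0, 0.3], "angular": [0, 0, 0], "fingers": 1}, {"slide": [0, 0, 0.3], "angular": [0, 0, 0], "fingers": 1}]}}

```text
time: 4.97
position: [536.7, -113.7, 62.2]
eef_rot: [0.546, -0.451, 0.544, 0.45]
contact_force: [-0.6, -0.7, -0.5]
opening: 0.1
```

```bash
python3 - <<'E'
from h import *
T=pose();goal([534,-130,62],11); save("wrist","w3.png")
u=np.array([np.sin(np.radians(11)),np.cos(np.radians(11)),0])
print("along tcp",T[:3,3]@u, "across",T[:3,3]@[u[1],-u[0],0],get_state()["contact_force"])
for t,z in(("stop_push",60),("stop_mark",30),("notch",30)):
    for d in place_of("wrist",t)[:2]:
        p=ray("wrist",d["position"],z,T);print(t,round(d["p"],2),np.round(d["position"],1),p.round(1),(p@u).round(1),"across",(p@[u[1],-u[0],0]).round(1))
E
```

```text
tcp [ 536.7 -113.7   62.2] slide cm [ 0.02 -0.04 -1.65] rot deg [0.2 0.  0.2]
along tcp -9.257544057514139 across 548.5190255316425 [-0.06115594 -0.18637587  0.27185013]
stop_push 0.73 [343.3 276.6] [ 539.  -101.9   60. ] 2.8 across 548.5
stop_push 0.21 [432.2 193.1] [506.6 -59.2  60. ] 38.5 across 508.6
stop_mark 0.64 [428.5 193.2] [517.9 -52.3  30. ] 47.4 across 518.4
```

Emit:
{"name": "jog_arm", "arguments": {"commands": [{"slide": [0, 0, 0.4], "angular": [0, 0, 0], "fingers": 1}, {"slide": [0, 0, 0.6], "angular": [0, 0, 0], "fingers": 1}, {"slide": [0, 0, 0.8], "angular": [0, 0, 0], "fingers": 1}, {"slide": [0, 0, 0.8], "angular": [0, 0, 0], "fingers": 1}, {"slide": [0, 0, 0.8], "angular": [0, 0, 0], "fingers": 1}, {"slide": [0, 0, 0.8], "angular": [0, 0, 0], "fingers": 1}, {"slide": [0, 0, 0.8], "angular": [0, 0, 0], "fingers": 1}, {"slide": [0, 0, 0.8], "angular": [0, 0, 0], "fingers": 1}, {"slide": [0, 0, 0.6], "angular": [0, 0, 0], "fingers": 1}, {"slide": [0, 0, 0.4], "angular": [0, 0, 0], "fingers": 1}, {"slide": [0, 0, 0.2], "angular": [0, 0, 0], "fingers": 1}]}}

```text
time: 6.08
position: [551.8, -38.1, 62.5]
eef_rot: [0.546, -0.452, 0.544, 0.45]
contact_force: [0.6, -1.3, -1.0]
opening: 0.1
```

```bash
cat > look.py <<'E'
from h import *
import sys
T=pose(); save("wrist",sys.argv[1])
u=np.array([np.sin(np.radians(11)),np.cos(np.radians(11)),0]);v=np.array([u[1],-u[0],0])
goal(T[:3,3]+v*(548.7-T[:3,3]@v)+[0,0,62-T[2,3]],11)
print("along tcp",(T[:3,3]@u).round(1), "across",(T[:3,3]@v).round(1),"F along",(get_state()["contact_force"]@u).round(2))
for t,z in(("stop_push",60),("stop_mark",30),("notch",30)):
    for d in place_of("wrist",t)[:2]:
        p=ray("wrist",d["position"],z,T);print(t,round(d["p"],2),np.round(d["position"],1),p.round(1),"along",(p@u).round(1),"across",(p@v).round(1))
E
python3 look.py w4.png
```

```text
tcp [551.8 -38.   62.4] slide cm [ 0.04  0.02 -0.02] rot deg [0.2 0.  0.3]
along tcp 67.8 across 548.9 F along 0.8
stop_push 0.74 [343.4 278.3] [555.1 -26.4  60. ] along 80.0 across 549.9
stop_mark 0.97 [429.9 197. ] [535.3  23.8  30. ] along 125.5 across 520.9
```

View pics/w4.png

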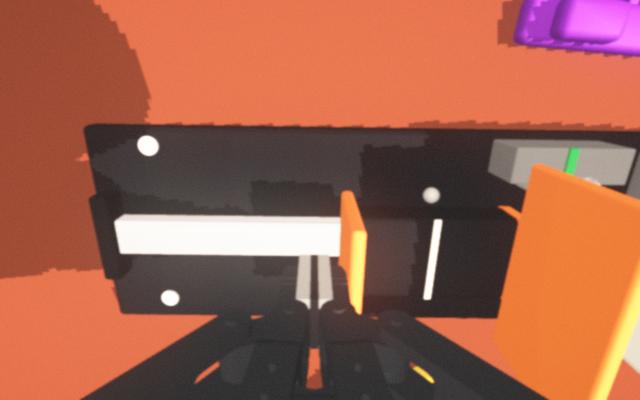

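Ball at (431,195), green line at (573,150–172), and the fingertip is against the paddle at (345,265). About 60–70 mm remain. I push on 42 mm, then measure again.

Emit:
{"name": "jog_arm", "arguments": {"commands": [{"slide": [0, 0, 0.4], "angular": [0, 0, 0], "fingers": 1}, {"slide": [0, 0, 0.6], "angular": [0, 0, 0], "fingers": 1}, {"slide": [0, 0, 0.7], "angular": [0, 0, 0], "fingers": 1}, {"slide": [0, 0, 0.7], "angular": [0, 0, 0], "fingers": 1}, {"slide": [0, 0, 0.7], "angular": [0, 0, 0], "fingers": 1}, {"slide": [0, 0, 0.5], "angular": [0, 0, 0], "fingers": 1}, {"slide": [0, 0, 0.3], "angular": [0, 0, 0], "fingers": 1}, {"slide": [0, 0, 0.2], "angular": [0, 0, 0], "fingers": 1}, {"slide": [0, 0, 0], "angular": [0, 0, 0], "fingers": 1}]}}

```text
time: 7.03
position: [560.0, 4.6, 62.4]
eef_rot: [0.546, -0.452, 0.544, 0.449]
contact_force: [0.2, -1.5, 0.1]
opening: -0.1
```

```bash
python3 look.py w5.png
```

```text
tcp [560.    4.5  62.4] slide cm [0.04 0.01 0.01] rot deg [ 0.1 -0.   0.3]
along tcp 111.4 across 548.9 F along 0.93
stop_push 0.68 [343.4 277.9] [563.1  16.4  60. ] along 123.5 across 549.7
stop_mark 0.68 [429.1 194.2] [542.   66.3  30. ] along 168.5 across 519.4
notch 0.56 [464.8 195.5] [546.1  84.   30. ] along 186.7 across 520.1
```

View pics/w5.png

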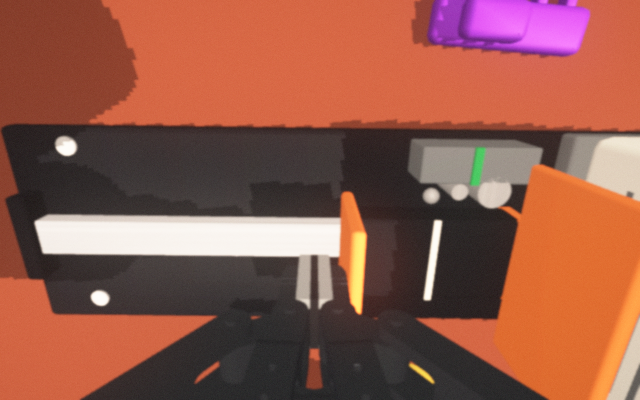

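The ball at (431,195) is about 18–22 mm short of the notch, which lies at column 470–476 by the green line, between the ridge ball at (459,191) and the big ball at (494,192). From here I take small steps and watch the force.

Emit:
{"name": "jog_arm", "arguments": {"commands": [{"slide": [0, 0, 0.2], "angular": [0, 0, 0], "fingers": 1}, {"slide": [0, 0, 0.2], "angular": [0, 0, 0], "fingers": 1}, {"slide": [0, 0, 0], "angular": [0, 0, 0], "fingers": 1}]}}

```text
time: 7.48
position: [560.3, 7.5, 62.4]
eef_rot: [0.546, -0.451, 0.545, 0.448]
contact_force: [0.5, -0.4, 0.4]
opening: 0.3
```

Emit:
{"name": "jog_arm", "arguments": {"commands": [{"slide": [0, 0, 0.1], "angular": [0, 0, 0], "fingers": 1}, {"slide": [0, 0, 0.1], "angular": [0, 0, 0], "fingers": 1}]}}

```text
time: 7.65
position: [560.6, 9.4, 62.4]
eef_rot: [0.546, -0.451, 0.545, 0.448]
contact_force: [0.1, -0.8, 0.4]
opening: -0.0
```

Emit:
{"name": "jog_arm", "arguments": {"commands": [{"slide": [0, 0, 0.1], "angular": [0, 0, 0], "fingers": 1}, {"slide": [0, 0, 0.1], "angular": [0, 0, 0], "fingers": 1}]}}

```text
time: 7.82
position: [560.8, 10.3, 62.4]
eef_rot: [0.546, -0.451, 0.546, 0.448]
contact_force: [-0.3, -5.7, 0.5]
opening: -0.0
```

The ridge is felt (5.7 N), so about 12–13 mm remain. Continuing 1 mm at a time.

Emit:
{"name": "jog_arm", "arguments": {"commands": [{"slide": [0, 0, 0.15], "angular": [0, 0, 0], "fingers": 1}, {"slide": [0, 0, 0.15], "angular": [0, 0, 0], "fingers": 1}]}}

```text
time: 7.98
position: [561.0, 11.1, 62.5]
eef_rot: [0.544, -0.452, 0.547, 0.447]
contact_force: [1.8, -6.2, -0.1]
opening: -0.1
```

Emit:
{"name": "jog_arm", "arguments": {"commands": [{"slide": [0, 0, 0.15], "angular": [0, 0, 0], "fingers": 1}, {"slide": [0, 0, 0.15], "angular": [0, 0, 0], "fingers": 1}]}}

```text
time: 8.15
position: [561.2, 12.2, 62.5]
eef_rot: [0.543, -0.453, 0.548, 0.447]
contact_force: [0.8, -3.9, 0.4]
opening: -0.1
```

Emit:
{"name": "jog_arm", "arguments": {"commands": [{"slide": [0, 0, 0.15], "angular": [0, 0, 0], "fingers": 1}, {"slide": [0, 0, 0.1], "angular": [0, 0, 0], "fingers": 1}]}}

```text
time: 8.32
position: [561.5, 13.9, 62.5]
eef_rot: [0.543, -0.453, 0.549, 0.446]
contact_force: [1.2, -2.6, 0.3]
opening: 0.1
```

Emit:
{"name": "jog_arm", "arguments": {"commands": [{"slide": [0, 0, 0.1], "angular": [0, 0, 0], "fingers": 1}, {"slide": [0, 0, 0.1], "angular": [0, 0, 0], "fingers": 1}]}}

```text
time: 8.48
position: [562.1, 16.5, 62.5]
eef_rot: [0.543, -0.452, 0.548, 0.446]
contact_force: [0.6, -1.1, -0.1]
opening: -0.2
```

```bash
python3 look.py w6.png
```

```text
tcp [562.2  16.9  62.5] slide cm [ 0.05 -0.   -0.04] rot deg [-0.1 -0.6  0.1]
along tcp 123.4 across 548.6 F along 0.23
stop_push 0.55 [345.  280.3] [566.6  28.7  60. ] along 136.3 across 550.7
stop_mark 0.83 [430.7 196.2] [545.2  78.5  30. ] along 181.0 across 520.2
notch 0.96 [443.3 196.7] [546.7  84.7  30. ] along 187.4 across 520.5
```

View pics/w6.png

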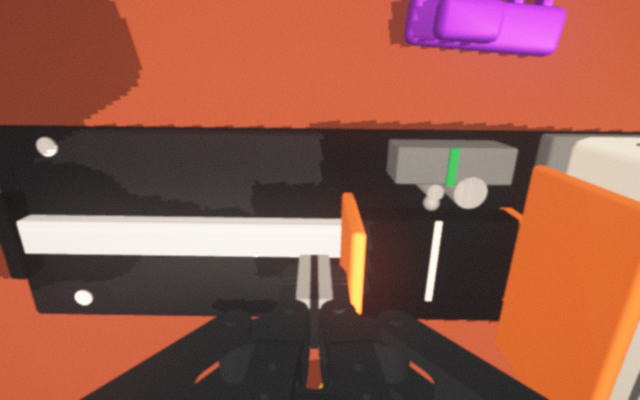

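The ball at (431,197) sits just past the ridge crest, about 6 mm short of the notch, and the push has dropped to about 0 N. A little more should make it spring home.

Emit:
{"name": "jog_arm", "arguments": {"commands": [{"slide": [0, 0, 0.08], "angular": [0, 0, 0], "fingers": 1}, {"slide": [0, 0, 0], "angular": [0, 0, 0], "fingers": 1}]}}

```text
time: 8.85
position: [562.3, 18.2, 62.4]
eef_rot: [0.544, -0.452, 0.548, 0.447]
contact_force: [-0.2, 0.1, 0.5]
opening: -0.1
```

```bash
python3 look.py w7.png
```

```text
tcp [562.2  18.1  62.4] slide cm [ 0.04 -0.02  0.01] rot deg [-0.  -0.6  0.1]
along tcp 125.1 across 548.5 F along 0.39
stop_push 0.97 [352.7 281.7] [568.1  33.7  60. ] along 141.5 across 551.2
stop_mark 0.94 [437.1 197.6] [546.7  83.3  30. ] along 186.1 across 520.7
notch 0.75 [438.1 196.4] [546.1  83.8  30. ] along 186.5 across 520.1
```

It sprang home: mark at 186.1 against notch at 186.5, and the paddle has left the finger. Now I back off 3 cm along the rail, lift and check.

Emit:
{"name": "jog_arm", "arguments": {"commands": [{"slide": [0, 0, -1], "angular": [0, 0, 0], "fingers": 1}, {"slide": [0, 0, -1], "angular": [0, 0, 0], "fingers": 1}, {"slide": [0, 0, -1], "angular": [0, 0, 0], "fingers": 1}, {"slide": [-2, 0, 0], "angular": [0, 0, 0], "fingers": 1}, {"slide": [-3, 0, 0], "angular": [0, 0, 0], "fingers": 1}, {"slide": [-3, 0, 0], "angular": [0, 0, 0], "fingers": 1}, {"slide": [-3, 0, 0], "angular": [0, 0, 0], "fingers": 1}, {"slide": [-2, 0, 0], "angular": [0, 0, 0], "fingers": 1}, {"slide": [0, 0, 0], "angular": [0, 0, 0], "fingers": 1}, {"slide": [0, 0, 0], "angular": [0, 0, 0], "fingers": 1}]}}

```text
time: 9.88
position: [552.4, -20.6, 197.0]
eef_rot: [0.543, -0.45, 0.551, 0.446]
contact_force: [-0.4, 0.7, -1.3]
opening: 0.1
```

```bash
python3 look.py w8.png; python3 - <<'E'
from h import *
print(get_state()["contact_force"].round(1), get_state()["qvel"].round(3))
snapshot("scene")
for t,z in(("router",24),("hair_clip",0)):
    for d in place_of("scene",t)[:3]: print(t,np.round(d["position"],1),ray("scene",d["position"],z).round(1))
E
```

```text
tcp [552.5 -20.7 197.1] slide cm [13.51 -0.28  0.19] rot deg [-0.4 -0.7 -0.2]
along tcp 85.2 across 546.1 F along -0.2
stop_mark 0.94 [432.1 150.1] [545.4  82.7  30. ] along 185.2 across 519.6
notch 0.6 [434.1 151.8] [547.2  84.2  30. ] along 187.1 across 521.1
[-0.6 -0.4 -0.1] [ 0.005  0.007 -0.001  0.001 -0.003  0.001]
router [404.9 240.5] [816.6 144.3  24. ]
router [368.7 189.8] [597.2 167.1  24. ]
router [308.1 160.3] [373.3  64.7  24. ]
hair_clip [337.7 176.3] [472.  126.1   0. ]
hair_clip [435.4 192.3] [694.1 363.2   0. ]
```

View pics/w8.png

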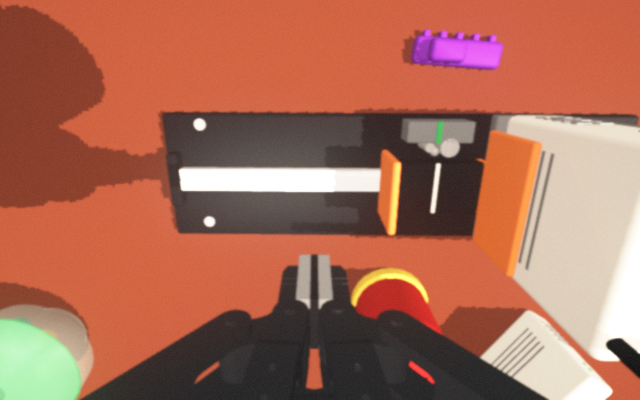

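The white line at (436,188) lines up with the green line at (439,133). The ball is nested between the two balls by the bar, the router is upright with a gap to the plate, and the hand is clear. Handing in.

```bash
python3 -c "
from bench import *
print(finish_job())"
```

```text
the job is handed in; nothing more can be done
None
```

I pushed the stop along its rail with the closed fingertips until it clicked into its notch, then backed off, lifted the hand clear and handed the job in at about 10 s. No verdict was reported.

- **Push:** The force rose to about 6 N at the ridge, then died away to nothing. The stop then sprang about 4 to 5 mm ahead of the finger by itself.
- **Notch:** Just after the click the networks put the stop's mark 0.4 mm short of the notch. From the last, higher view they put it 1.9 mm short, which is within their noise. In that picture the white and green lines are level.
- **Router and other objects:** The router stands upright with a gap to the plate. The network estimates for the router and hair clip shifted by more than 10 mm between the first and last scene pictures (the clip by about 16 mm). The last ones agree within a few mm with the other early views, so I take the shift as noise. I did not re-measure the bowls, coin bank, candy dish, remote or mug, and I felt no contact other than with the stop.

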